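# Unlock a sample canister and transfer it to the tray

### The arm

A 6-joint arm with a two-finger parallel gripper is mounted at the origin on the work surface. World frame = base frame: x ahead of the robot, y to its left, z up, the work surface at z = 0. Lengths are in mm, angles in rad, forces in N, time in s.
With the tool pointing down it reaches from about 350 to 775 mm from the base axis. Payload 7.3 kg.
Tool frame: the origin (TCP) lies at the very end of the fingers, on their centre line; the grasp point (between the pads) lies 19 mm behind it; x points along the fingers, y is the direction in which the jaws open and shut, and the axes are right-handed (so a half turn about x gives the same grasp; the last joint's range is limited). The gripper opens to 92 mm and grips with 3 to 60 N. Pads are 19 mm wide; open, the fingers measure 130 mm over their backs; the gripper's body (75 mm by 190 mm) begins 47 mm behind the grasp point.
Start: joints at [-1.465, 0.342, 1.524, -0, 1.275, -0.146], TCP at [130.824, -508.458, 226.741] pointing down, gripper open.
Joint ranges: [-2.53, 2.53], [-0.77, 2.02], [0.04, 2.7], [-1, 4.14], [0.28, 2.66], [-3.11, 3.11]. Speed limits (rad/s): [2.57, 2.57, 3.14, 3.14, 3.14, 3.14].

### API

Orientations are given as [roll, pitch, yaw] about the fixed x, y, z axes, in that order (R = Rz(yaw) Ry(pitch) Rx(roll)).
In Python, from plant import sensors, capture, bot gives the robot as it stands.
- The arm moves only by the shell command python3 -m crank 'ROWS' [OPENING]. ROWS is JSON, a list of rows, each an object of numbers: "dx", "dy", "dz": the shift along the tool's x, y, z in cm; "spin": the turn about the tool's x in rad. A call has 1 to 20 rows; each row is the pose to reach, as a shift and turn from the pose commanded when the call began, along the tool's axes at that moment; what a row does not reach only later rows make up. A row lasts 1/12 s, in which the tool goes at most 41.7 mm and 7.16 degrees, less where a joint would pass 70% of its speed; a pose out of reach is approached as far as the arm can. A call with a gripper value outside its range is refused whole. OPENING is the opening in per cent of the stroke, from 0 (shut) to 100 (fully open), set as the call begins (- or left out, the last holds). The fingers move at their own pace and stop on an object; the grip force is fixed at half the most. Time passes only in rows, so rows that repeat a pose let the fingers close. It gives the time, the measured TCP pose, the force and the opening at its end, in the units of the state.
- sensors.get_obs(): the state, without advancing time (a new reading comes with each control period).
- capture(name): name is "scene" or "side" or "wrist"; returns a dict with "frame" (480x640x3 uint8, blue, green, red), "vfov" (degrees; the focal length in pixels is half the picture's height over the tangent of half this angle, whatever the lens; pixels are square), "cx", "cy" (the principal point, pixels), "view" (4x4, takes a point from world to camera coordinates); the wrist camera has in their place "mount" (4x4, takes a point from camera to tool coordinates, whose origin is the TCP and whose axes are the tool frame's). Camera axes: x right, y down, z forward; pixel columns grow to the right and rows downward; lengths in mm; the calibration is good to about 2 mm. A picture is of the moment at which its call begins: read the wrist's pose just before it. There is no depth.
- bot.close_job(): hands the job in, once; it reports no verdict.
The state is a dict: "time": time; "joint_positions": joint angles; "dq": joint speeds; "tau": joint torques, N m; "tool_pos": TCP position; "tcp_rot": TCP orientation; "contact_force": force on the tool from outside, world axes, zero at the start; "moment": the same for the moment, N m; "grip_width": finger opening in mm.
Only numpy, scipy, OpenCV 4.12 (cv2) and the standard library are available. Lean on these libraries where they do the work, as an engineer would, in place of code of your own. Each camera call takes 0.05 s, during which the arm holds its last target.

### The job

Pull up the sprung collar of the canister with the blue collar to unlock it, draw the canister out of its dock and stand it upright in the yellow transfer tray, then let go. Leave the red and the green canisters in their docks.

Things in the scene. Friction and masses are not known exactly. Their poses are not given: they have to be found in the camera images.
- blue_center (a point): Loose upright steel canister, 108 mm tall, 0.5 to 0.7 kg. Point: on its axis, 54 mm above its foot; z up. Stem 36 mm wide; blue collar 46 mm wide, 48 to 78 mm above the foot when down (middle 9 mm above this point: grip its sides there from above); cap 30 mm wide on top. It stands in an aluminium dock, 90 mm square, 42 mm high, fixed to the table: foot 6 mm above the table, in a bore 41 mm wide, 36 mm deep.
- blue_collar (a joint): Upward travel of the blue collar on the canister, m: 0 down (start), dogs locked under the dock's rim, so that lifting by the cap cannot free it; free from 0.006; 0.010 fully up. The spring (2 to 4 N) is weaker than the weight: lifting by the collar first slides it 10 mm, then the canister comes out hanging from it. Set down, the collar sinks back.
- tray: Yellow open tray fixed to the table, 140 mm (its x) by 200 mm (its y), walls 5 mm thick and 22 mm high, floor 5 mm above the table, empty. Origin: centre of its underside; z up.
- red_center (a point): A metal sample canister exactly like the blue one, but with a red collar, locked in its own dock; not to be taken. The point is on its axis, half-way up (54 mm above its foot).
- green_center (a point): A metal sample canister exactly like the blue one, but with a green collar, locked in its own dock; not to be taken. The point is on its axis, half-way up (54 mm above its foot).
There are look-alikes about, which are no part of the job. Several things have the shape of the tray; the one meant has the colours described above.

How it is judged:
By the outcome, as a careful person would: the job done as asked, in the order asked, and still so for the second after the job is handed in, with the robot touching nothing.
It also fails if it takes over 40 s, if anything falls off the work surface, if the arm or the gripper's body presses on something with over 40 N, if the wrist force passes 120 N, or if a joint passes its speed limit or range.

## Working session

There is one attempt and no reset: what is moved stays moved. The work goes in short steps, Python scripts to look and compute and a shell command to move; the robot and the scene stay as the last step left them, time stands still between calls to the robot, and variables do not carry over. Pictures are saved under pics/ and viewed, and the job is handed in when it is done.

```bash
ls; mkdir -p pics
python3 - <<'E'
from plant import sensors,capture,bot
import cv2,numpy as np
o=sensors.get_obs()
print(o)
for n in("scene","side","wrist"):
    c=capture(n); cv2.imwrite(f"pics/{n}0.png",c["frame"])
    print(n,{k:np.round(v,4).tolist() for k,v in c.items() if k!="frame"})
E
```

```text
pics
{'time': 0.0, 'joint_positions': array([-1.46497837e+00,  3.42712106e-01,  1.52500256e+00, -2.79823075e-05,
        1.27539420e+00, -1.45999573e-01]), 'dq': array([-8.08646127e-04, -9.03624197e-04, -9.12746392e-05,  6.45912728e-04,
        3.50644744e-04, -4.57385066e-04]), 'tau': array([-1.29796455e-03, -4.31247103e+01, -2.44223410e+01,  7.15252245e-02,
        5.58954547e-02, -1.22830161e-04]), 'tool_pos': array([ 130.78206839, -508.03594135,  226.05551678]), 'tcp_rot': array([-1.69914991,  1.56927988,  1.69426844]), 'contact_force': array([-0.22219021,  0.19207927, -0.29352048]), 'moment': array([ 0.01748744, -0.00959154,  0.03517502]), 'grip_width': 91.50550625439791}
scene {'vfov': 43.2213, 'cx': 321.0638, 'cy': 237.8022, 'view': [[-0.1838, 0.9829, -0.015, 95.8333], [0.7433, 0.129, -0.6564, -379.5367], [-0.6432, -0.1318, -0.7543, 1421.693], [0.0, 0.0, 0.0, 1.0]]}
side {'vfov': 42.9421, 'cx': 328.7141, 'cy': 245.7523, 'view': [[0.9669, -0.2552, 0.008, -530.7009], [-0.1889, -0.7359, -0.6502, 131.6116], [0.1718, 0.6271, -0.7597, 922.8957], [0.0, 0.0, 0.0, 1.0]]}
wrist {'vfov': 58.4106, 'cx': 315.3348, 'cy': 236.9924, 'mount': [[-0.0009, -0.271, 0.9626, -157.5724], [1.0, -0.0006, 0.0007, 0.1536], [0.0003, 0.9626, 0.271, -73.7397], [0.0, 0.0, 0.0, 1.0]]}
```

View pics/scene0.png

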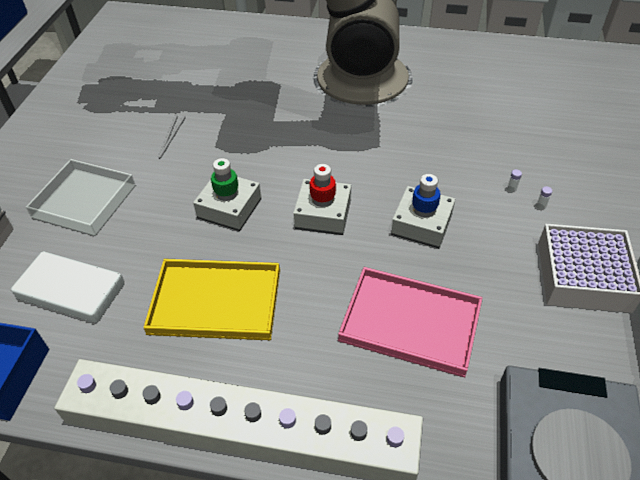

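View pics/side0.png

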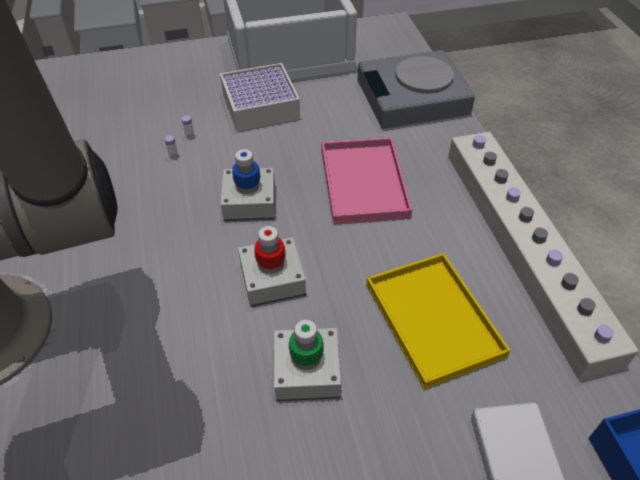

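View pics/wrist0.png

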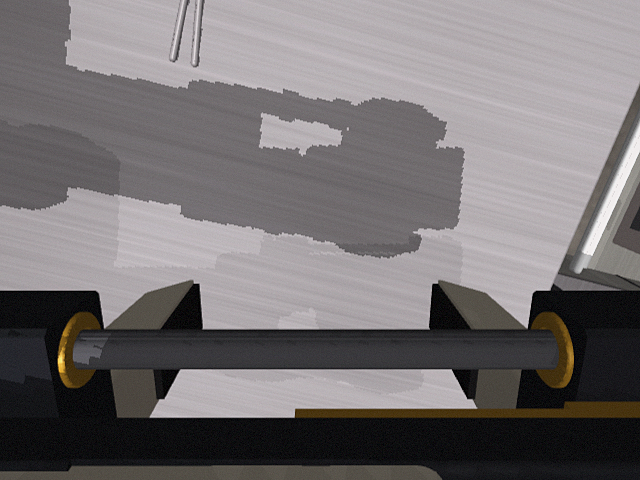

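Scene view: blue canister at (427,195), red (322,185), green (224,180), yellow tray centred on (215,298), with a pink look-alike. Side view: blue (246,172), tray (437,320). I'll measure the cap dots, the collars and the tray corners.

```bash
cat > h.py <<'E'
import cv2,numpy as np
from plant import sensors,capture,bot
from scipy.spatial.transform import Rotation as Ro
def cam(c,T=None):
    f=240/np.tan(np.radians(c["vfov"]/2)); V=np.array(c["view"]) if "view" in c else np.linalg.inv(T@np.array(c["mount"]))
    return f,c["cx"],c["cy"],V
def ray(c,p,T=None):
    f,cx,cy,V=cam(c,T); R=V[:3,:3]; o=-R.T@V[:3,3]
    d=R.T@np.array([(p[0]-cx)/f,(p[1]-cy)/f,1]); return o,d/np.linalg.norm(d)
def onz(c,p,z,T=None):
    o,d=ray(c,p,T); return o+d*(z-o[2])/d[2]
def tri(rs):
    A=0;b=0
    for o,d in rs:
        M=np.eye(3)-np.outer(d,d);A=A+M;b=b+M@o
    return np.linalg.solve(A,b)
def tool():
    o=sensors.get_obs();T=np.eye(4);T[:3,:3]=Ro.from_euler('xyz',o["tcp_rot"]).as_matrix();T[:3,3]=o["tool_pos"];return T
def mask(fr,col):
    h=cv2.cvtColor(fr,cv2.COLOR_BGR2HSV)
    r={"blue":[(105,130),],"green":[(50,80)],"red":[(0,6),(174,180)],"yellow":[(20,32)]}[col]
    m=0
    for a,b in r: m=m|cv2.inRange(h,(a,150,50),(b,255,255))
    return m
def blobs(m,mn=5):
    n,l,s,c=cv2.connectedComponentsWithStats(m)
    return sorted([(int(s[i,4]),c[i].round(1).tolist(),s[i,:4].tolist()) for i in range(1,n) if s[i,4]>=mn],reverse=True)
E
python3 - <<'E'
from h import *
C={n:capture(n) for n in("scene","side")}
print(sensors.get_obs()["time"])
for col in("blue","red","green"):
    for n in C: print(col,n,blobs(mask(C[n]["frame"],col))[:4])
for n in C:
    m=mask(C[n]["frame"],"yellow");cs,_=cv2.findContours(m,0,2);c=max(cs,key=cv2.contourArea)
    q=cv2.approxPolyDP(cv2.convexHull(c),8,True)[:,0]
    print(n,q.tolist());P=np.array([onz(C[n],p,22) for p in q]);print(P.round(1).tolist())
E
```

```text
0.25
blue scene [(1353, [22.6, 376.3], [0, 334, 48, 87]), (1223, [11.5, 347.1], [0, 323, 35, 67]), (447, [425.4, 201.0], [413, 185, 27, 28]), (21, [428.6, 178.6], [426, 177, 6, 4])]
blue side [(2603, [619.6, 445.1], [590, 410, 50, 70]), (429, [246.3, 177.2], [233, 162, 26, 27]), (13, [243.3, 154.0], [241, 153, 5, 3])]
red scene [(442, [322.1, 190.5], [309, 176, 26, 26]), (20, [321.7, 168.6], [319, 167, 6, 4])]
red side [(532, [269.9, 256.0], [255, 239, 30, 30]), (22, [267.5, 232.4], [265, 231, 6, 4])]
green scene [(366, [224.8, 184.6], [211, 170, 26, 26]), (17, [220.6, 163.1], [218, 162, 6, 3])]
green side [(565, [306.0, 351.8], [290, 332, 32, 33]), (32, [305.0, 327.9], [302, 325, 7, 6])]
scene [[164, 259], [277, 263], [270, 339], [146, 334]]
[[623.0, -254.5, 22.0], [598.2, -61.4, 22.0], [745.6, -37.6, 22.0], [770.5, -229.4, 22.0]]
side [[443, 253], [509, 351], [424, 388], [367, 278]]
[[731.4, -44.5, 22.0], [755.2, -241.7, 22.0], [615.0, -266.1, 22.0], [595.0, -62.9, 22.0]]
```

Run:
```python
from h import *
C={n:capture(n) for n in("scene","side")}
D={"blue":([428.6,178.6],[243.3,154.0],[425.4,201],[246.3,177.2]),"red":([321.7,168.6],[267.5,232.4],[322.1,190.5],[269.9,256]),"green":([220.6,163.1],[305,327.9],[224.8,184.6],[306,351.8])}
for k,(a,b,c,d) in D.items():
    print(k,onz(C["scene"],a,114).round(1),onz(C["side"],b,114).round(1),tri([ray(C["scene"],a),ray(C["side"],b)]).round(1),tri([ray(C["scene"],c),ray(C["side"],d)]).round(1))
for n in C: print(n,ray(C[n],(320,240))[0].round())
T=tool();print(T.round(3),sensors.get_obs()["time"])
fr=C["scene"]["frame"];cv2.imwrite("pics/a.png",cv2.resize(fr[150:260,360:500],None,fx=5,fy=5))
fr=C["side"]["frame"];cv2.imwrite("pics/b.png",cv2.resize(fr[130:240,190:310],None,fx=5,fy=5))
```

```text
blue [446.4 173.  114. ] [445.6 172.4 114. ] [445.7 173.  113.4] [445.9 173.8  59.7]
red [452.2 -10.1 114. ] [451.  -10.7 114. ] [451.2 -10.2 113.2] [450.8 -10.6  59.3]
green [ 468. -187.  114.] [ 466.3 -187.7  114. ] [ 466.6 -187.3  113. ] [ 465.1 -189.1   57.9]
scene [1214.  142.  825.]
side [ 379. -617.  791.]
[[-0.00000e+00  2.49000e-01 -9.68000e-01  1.30824e+02]
 [ 0.00000e+00 -9.68000e-01 -2.49000e-01 -5.08367e+02]
 [-1.00000e+00 -0.00000e+00 -0.00000e+00  2.26574e+02]
 [ 0.00000e+00  0.00000e+00  0.00000e+00  1.00000e+00]] 0.35
```

View pics/a.png

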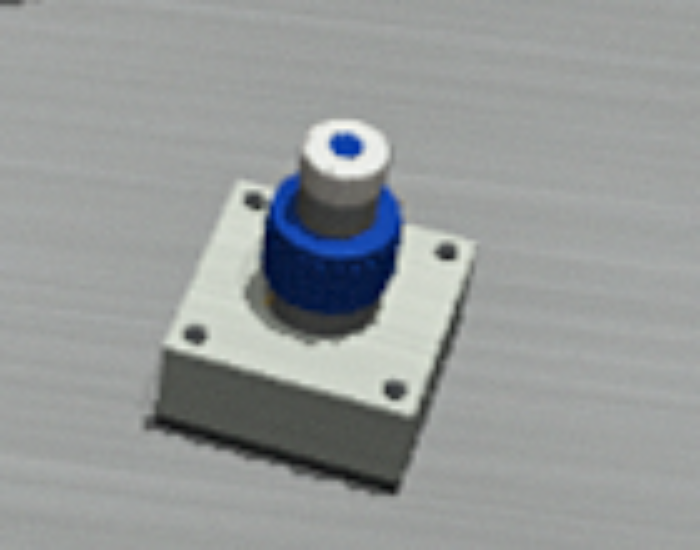

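View pics/b.png

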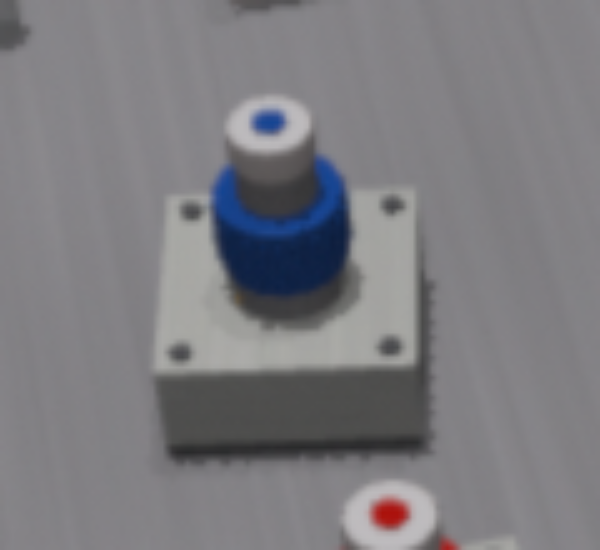

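Both views agree: the blue axis is at (446,173), cap top at z=113.4 with 114 expected, and the collar is down. The tray centre is about (676,-152). The tool keeps its orientation, and I'll move above blue by a path round the base.

```bash
python3 -m crank '[{"dy":-22.2,"dz":-37.6},{"dy":-22.2,"dz":-37.6},{"dy":-22.2,"dz":-37.6},{"dy":-22.2,"dz":-37.6},{"dy":-22.2,"dz":-37.6},{"dy":-22.2,"dz":-37.6},{"dy":-22.2,"dz":-37.6},{"dy":-22.2,"dz":-37.6},{"dy":-22.2,"dz":-37.6},{"dy":-22.2,"dz":-37.6},{"dy":-22.2,"dz":-37.6},{"dy":-58.1,"dz":-47.5},{"dy":-58.1,"dz":-47.5},{"dy":-58.1,"dz":-47.5},{"dy":-58.1,"dz":-47.5},{"dy":-58.1,"dz":-47.5},{"dy":-58.1,"dz":-47.5},{"dy":-58.1,"dz":-47.5},{"dy":-58.1,"dz":-47.5},{"dy":-58.1,"dz":-47.5}]' 100
python3 - <<'E'
from h import *
T=tool();print(T.round(4));o=sensors.get_obs();print(o["time"],o["joint_positions"].round(3))
E
```

```text
[[-0.000000e+00  2.491000e-01 -9.685000e-01  1.308238e+02]
 [ 3.000000e-04 -9.685000e-01 -2.491000e-01 -5.083668e+02]
 [-1.000000e+00 -3.000000e-04 -1.000000e-04  2.265741e+02]
 [ 0.000000e+00  0.000000e+00  0.000000e+00  1.000000e+00]]
0.35 [-1.465  0.342  1.524  0.     1.275 -0.146]invalid input at $[0]: expected keys dx, dy, dz, spin
```

```bash
python3 -m crank '[{"dx":0,"dy":-22.2,"dz":-37.6,"spin":0},{"dx":0,"dy":-22.2,"dz":-37.6,"spin":0},{"dx":0,"dy":-22.2,"dz":-37.6,"spin":0},{"dx":0,"dy":-22.2,"dz":-37.6,"spin":0},{"dx":0,"dy":-22.2,"dz":-37.6,"spin":0},{"dx":0,"dy":-22.2,"dz":-37.6,"spin":0},{"dx":0,"dy":-22.2,"dz":-37.6,"spin":0},{"dx":0,"dy":-22.2,"dz":-37.6,"spin":0},{"dx":0,"dy":-22.2,"dz":-37.6,"spin":0},{"dx":0,"dy":-22.2,"dz":-37.6,"spin":0},{"dx":0,"dy":-22.2,"dz":-37.6,"spin":0},{"dx":0,"dy":-58.1,"dz":-47.5,"spin":0},{"dx":0,"dy":-58.1,"dz":-47.5,"spin":0},{"dx":0,"dy":-58.1,"dz":-47.5,"spin":0},{"dx":0,"dy":-58.1,"dz":-47.5,"spin":0},{"dx":0,"dy":-58.1,"dz":-47.5,"spin":0},{"dx":0,"dy":-58.1,"dz":-47.5,"spin":0},{"dx":0,"dy":-58.1,"dz":-47.5,"spin":0},{"dx":0,"dy":-58.1,"dz":-47.5,"spin":0},{"dx":0,"dy":-58.1,"dz":-47.5,"spin":0}]' 100
python3 - <<'E'
from h import *
T=tool();print(T.round(4));o=sensors.get_obs();print(o["time"],o["joint_positions"].round(3))
R=T[:3,:3];print("to blue cm (z=200)",R.T@(np.array([446,173,150])-T[:3,3])/10)
E
```

```text
time: 2.02
tool_pos: [445.6, 174.9, 226.9]
tcp_rot: [3.13, 1.57, 0.241]
contact_force: [1.3, -0.3, 0.2]
grip_width: 91.4
[[ 5.000000e-04  2.495000e-01 -9.684000e-01  4.456280e+02]
 [ 1.000000e-04 -9.684000e-01 -2.495000e-01  1.749133e+02]
 [-1.000000e+00  0.000000e+00 -5.000000e-04  2.268776e+02]
 [ 0.000000e+00  0.000000e+00  0.000000e+00  1.000000e+00]]
2.0167 [0.214 0.257 1.645 0.    1.239 1.532]
to blue cm (z=200) [7.68775581 0.19451376 0.01562167]
```

Run:
```python
from h import *
T=tool();c=capture("wrist");print(T[:3,3]);T=tool();print(T[:3,3])
cv2.imwrite("pics/w1.png",c["frame"]);bl=blobs(mask(c["frame"],"blue"));print(bl)
for a,p,_ in bl[:4]:print(a,onz(c,p,114,T).round(1),onz(c,p,72,T).round(1))
```

```text
[445.62803796 174.91328611 226.87761622]
[445.32517441 180.83198763 226.92527285]
[(1552, [317.7, 207.8], [286, 185, 65, 62]), (237, [318.3, 233.3], [310, 225, 18, 17])]
1552 [462.4 183.8 114. ] [454.  181.5  72. ]
237 [446.1 179.1 114. ] [435.2 176.1  72. ]
```

View pics/w1.png

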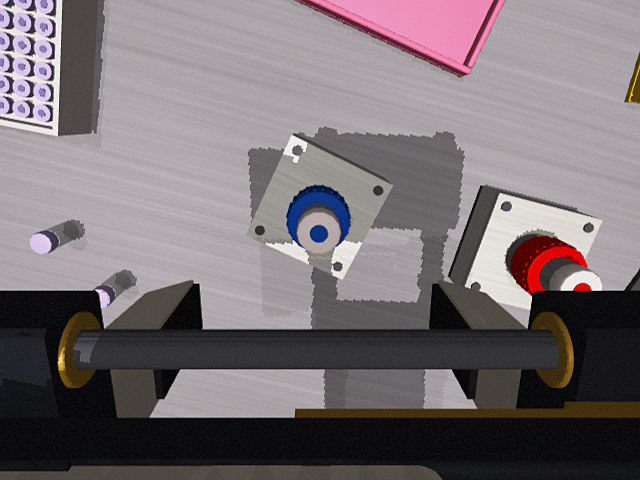

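Wrist view: the blue cap dot is at (318,233). With the pose just before the shot it casts to (446.4,173.2), which confirms the position. The arm was still settling, so I'll descend partway and let it settle.

```bash
python3 -m crank '[{"dx":3,"dy":0,"dz":0,"spin":0},{"dx":6,"dy":0,"dz":0,"spin":0},{"dx":8,"dy":0,"dz":0,"spin":0},{"dx":8,"dy":0,"dz":0,"spin":0},{"dx":8,"dy":0,"dz":0,"spin":0},{"dx":8,"dy":0,"dz":0,"spin":0},{"dx":8,"dy":0,"dz":0,"spin":0}]' 100
python3 - <<'E'
from h import *
T=tool();print(T[:3,3]);R=T[:3,:3];print(R.T@(np.array([446.2,173,52])-T[:3,3])/10)
o=sensors.get_obs();print(o["time"],abs(o["dq"]).max())
E
```

```text
time: 2.65
tool_pos: [447.2, 172.6, 148.3]
tcp_rot: [3.075, 1.568, 0.184]
contact_force: [0.6, 1.2, 0.4]
grip_width: 91.5
[447.24987128 172.63211287 148.29425827]
[ 9.62907146 -0.06379767  0.12300455]
2.65 0.006140814670292558
```

```bash
python3 -m crank '[{"dx":3,"dy":0,"dz":0.1,"spin":0},{"dx":6,"dy":0,"dz":0.1,"spin":0},{"dx":8,"dy":0,"dz":0.1,"spin":0},{"dx":9,"dy":0,"dz":0.1,"spin":0},{"dx":9.5,"dy":0,"dz":0.1,"spin":0},{"dx":9.5,"dy":0,"dz":0.1,"spin":0},{"dx":9.5,"dy":0,"dz":0.1,"spin":0},{"dx":9.5,"dy":0,"dz":0.1,"spin":0}]' 100
python3 - <<'E'
from h import *
T=tool();print(T.round(4));c=capture("wrist");cv2.imwrite("pics/w2.png",c["frame"])
c=capture("side");cv2.imwrite("pics/s2.png",cv2.resize(c["frame"][80:260,140:360],None,fx=3,fy=3))
E
```

```text
time: 3.32
tool_pos: [446.1, 172.5, 53.0]
tcp_rot: [3.07, 1.568, 0.18]
contact_force: [-0.1, -0.2, -0.7]
grip_width: 91.7
[[ 2.600000e-03  2.491000e-01 -9.685000e-01  4.461499e+02]
 [ 5.000000e-04 -9.685000e-01 -2.491000e-01  1.724875e+02]
 [-1.000000e+00  2.000000e-04 -2.600000e-03  5.295180e+01]
 [ 0.000000e+00  0.000000e+00  0.000000e+00  1.000000e+00]]
```

View pics/w2.png

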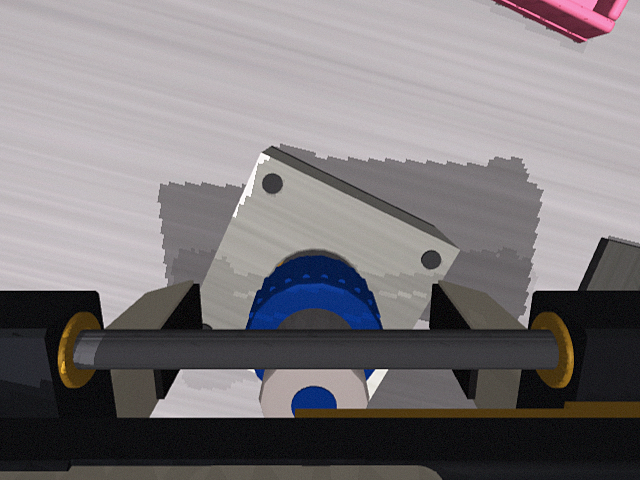

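View pics/s2.png

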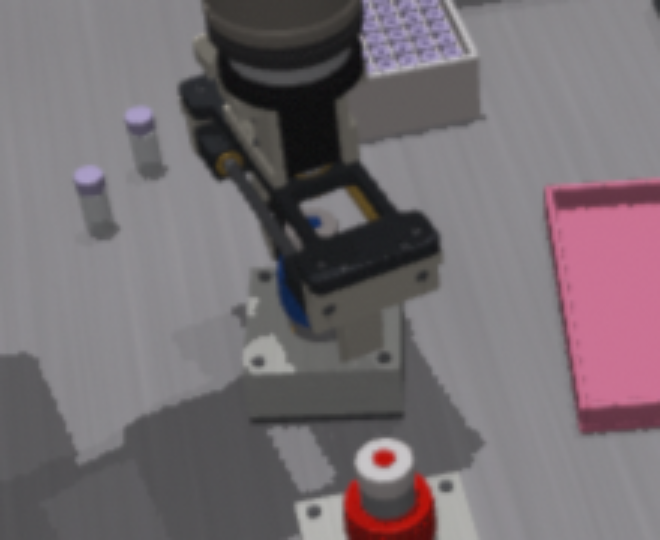

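Wrist view: the collar (cols 245–383) is centred between the pads (202–432). Side view: the fingers straddle the blue collar, clear of the dock. Closing now.

```bash
python3 -m crank '[{"dx":0,"dy":0,"dz":0,"spin":0},{"dx":0,"dy":0,"dz":0,"spin":0},{"dx":0,"dy":0,"dz":0,"spin":0},{"dx":0,"dy":0,"dz":0,"spin":0},{"dx":0,"dy":0,"dz":0,"spin":0},{"dx":0,"dy":0,"dz":0,"spin":0},{"dx":0,"dy":0,"dz":0,"spin":0},{"dx":0,"dy":0,"dz":0,"spin":0},{"dx":0,"dy":0,"dz":0,"spin":0},{"dx":0,"dy":0,"dz":0,"spin":0}]' 0
```

```text
time: 4.25
tool_pos: [445.1, 172.5, 51.7]
tcp_rot: [-1.162, 1.571, 2.231]
contact_force: [-0.5, 1.2, 0.6]
grip_width: 45.2
```

Gripped at 45.2 mm. I'll raise the collar slowly by 13 mm and watch the force.

```bash
python3 -m crank '[{"dx":-0.2,"dy":0,"dz":0,"spin":0},{"dx":-0.4,"dy":0,"dz":0,"spin":0},{"dx":-0.6,"dy":0,"dz":0,"spin":0},{"dx":-0.8,"dy":0,"dz":0,"spin":0},{"dx":-1.0,"dy":0,"dz":0,"spin":0},{"dx":-1.2,"dy":0,"dz":0,"spin":0},{"dx":-1.4,"dy":0,"dz":0,"spin":0},{"dx":-1.4,"dy":0,"dz":0,"spin":0},{"dx":-1.4,"dy":0,"dz":0,"spin":0}]'
python3 - <<'E'
from h import *
c=capture("side");cv2.imwrite("pics/s3.png",cv2.resize(c["frame"][80:260,140:360],None,fx=3,fy=3))
E
```

```text
time: 5.0
tool_pos: [445.0, 172.1, 65.6]
tcp_rot: [0.562, 1.57, -2.328]
contact_force: [-1.4, 0.4, -6.9]
grip_width: 45.6
```

View pics/s3.png

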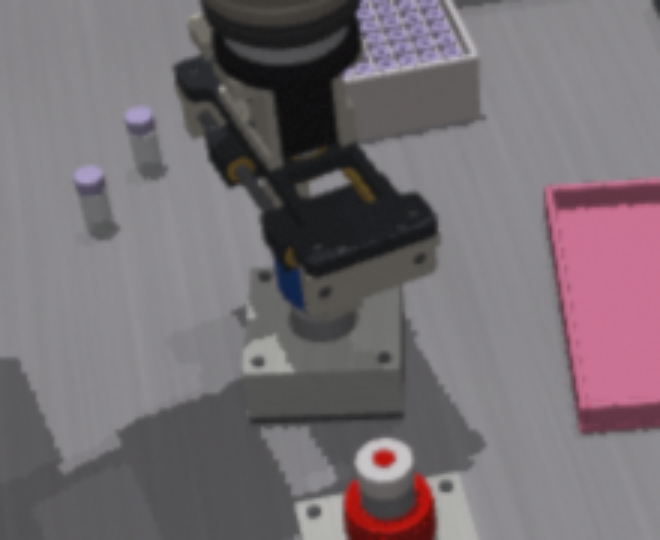

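Side view: the collar is up and the grey stem shows below it. The load is 6.9 N, about 0.65 kg, so the canister is unlocked and hanging. Drawing it straight out.

```bash
python3 -m crank '[{"dx":-0.5,"dy":0,"dz":0,"spin":0},{"dx":-1.2,"dy":0,"dz":0,"spin":0},{"dx":-2,"dy":0,"dz":0,"spin":0},{"dx":-3,"dy":0,"dz":0,"spin":0},{"dx":-4,"dy":0,"dz":0,"spin":0},{"dx":-5,"dy":0,"dz":0,"spin":0},{"dx":-6,"dy":0,"dz":0,"spin":0},{"dx":-7,"dy":0,"dz":0,"spin":0},{"dx":-8,"dy":0,"dz":0,"spin":0},{"dx":-8.6,"dy":0,"dz":0,"spin":0},{"dx":-9,"dy":0,"dz":0,"spin":0},{"dx":-9,"dy":0,"dz":0,"spin":0},{"dx":-9,"dy":0,"dz":0,"spin":0}]'
python3 - <<'E'
from h import *
T=tool();print(T[:3,3]);R=T[:3,:3];print(R.T@(np.array([677,-152,T[2,3]])-T[:3,3])/10)
c=capture("side");cv2.imwrite("pics/s4.png",cv2.resize(c["frame"][80:260,140:360],None,fx=3,fy=3))
m=mask(c["frame"],"yellow")
E
```

```text
time: 6.13
tool_pos: [445.0, 172.3, 155.7]
tcp_rot: [1.762, 1.571, -1.128]
contact_force: [0.1, 0.2, -6.1]
grip_width: 45.4
[445.00652665 172.27785443 155.68687583]
[ 4.69745007e-03  3.71851443e+01 -1.43887458e+01]
```

View pics/s4.png

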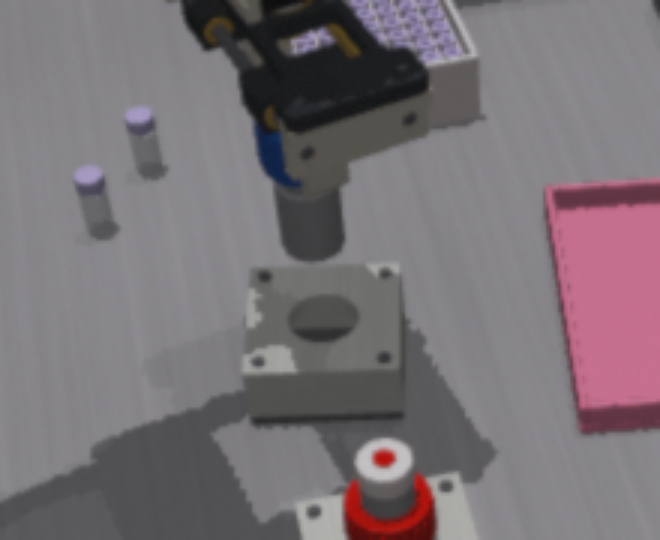

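Side view: the canister hangs upright, clear above the empty dock. Carrying it to above the tray.

```bash
python3 -m crank '[{"dx":0,"dy":0.9,"dz":-0.35,"spin":0},{"dx":0,"dy":2.6,"dz":-1,"spin":0},{"dx":0,"dy":5.2,"dz":-2,"spin":0},{"dx":0,"dy":8,"dz":-3.1,"spin":0},{"dx":0,"dy":10.8,"dz":-4.2,"spin":0},{"dx":0,"dy":13.6,"dz":-5.3,"spin":0},{"dx":0,"dy":16.4,"dz":-6.3,"spin":0},{"dx":0,"dy":19.2,"dz":-7.4,"spin":0},{"dx":0,"dy":22,"dz":-8.5,"spin":0},{"dx":0,"dy":24.8,"dz":-9.6,"spin":0},{"dx":0,"dy":27.6,"dz":-10.7,"spin":0},{"dx":0,"dy":30.4,"dz":-11.8,"spin":0},{"dx":0,"dy":33,"dz":-12.8,"spin":0},{"dx":0,"dy":35,"dz":-13.5,"spin":0},{"dx":0,"dy":36.4,"dz":-14.1,"spin":0},{"dx":0,"dy":37.2,"dz":-14.4,"spin":0},{"dx":0,"dy":37.2,"dz":-14.4,"spin":0},{"dx":0,"dy":37.2,"dz":-14.4,"spin":0},{"dx":0,"dy":37.2,"dz":-14.4,"spin":0}]'
python3 - <<'E'
from h import *
T=tool();print(T.round(3))
c=capture("side");cv2.imwrite("pics/s5.png",c["frame"])
c=capture("scene");cv2.imwrite("pics/c5.png",c["frame"])
E
```

```text
time: 7.77
tool_pos: [676.6, -151.2, 155.3]
tcp_rot: [-0.719, 1.569, 2.675]
contact_force: [-0.3, -0.1, -6.5]
grip_width: 45.4
[[-1.00000e-03  2.50000e-01 -9.68000e-01  6.76616e+02]
 [ 1.00000e-03 -9.68000e-01 -2.50000e-01 -1.51166e+02]
 [-1.00000e+00 -1.00000e-03  1.00000e-03  1.55259e+02]
 [ 0.00000e+00  0.00000e+00  0.00000e+00  1.00000e+00]]
```

View pics/s5.png

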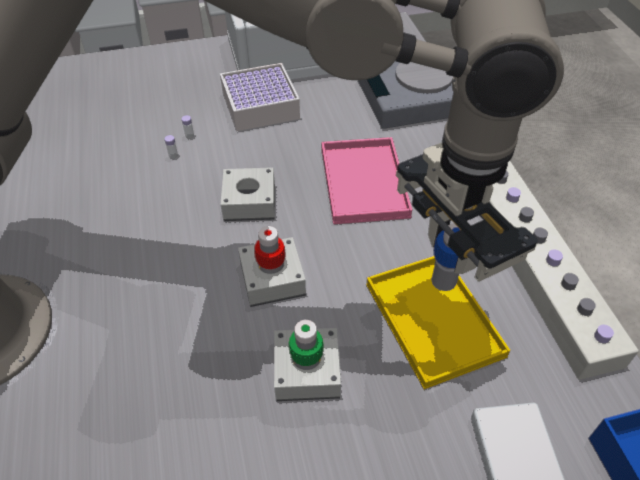

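View pics/c5.png

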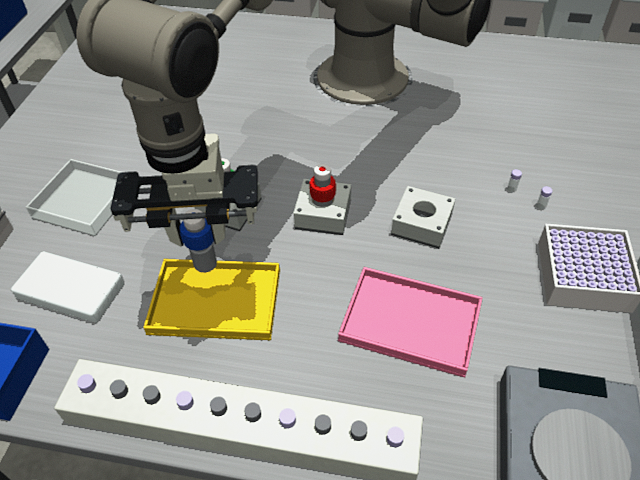

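Both views show the canister hanging upright over the tray interior, with red and green untouched. Lowering now. Contact is expected near TCP z≈60, and the sliding collar gives 10 mm of compliance after that.

```bash
python3 -m crank '[{"dx":0.8,"dy":0,"dz":0,"spin":0},{"dx":2,"dy":0,"dz":0,"spin":0},{"dx":3.5,"dy":0,"dz":0,"spin":0},{"dx":5,"dy":0,"dz":0,"spin":0},{"dx":6.3,"dy":0,"dz":0,"spin":0},{"dx":7.4,"dy":0,"dz":0,"spin":0},{"dx":8.2,"dy":0,"dz":0,"spin":0},{"dx":8.7,"dy":0,"dz":0,"spin":0},{"dx":8.9,"dy":0,"dz":0,"spin":0},{"dx":9.1,"dy":0,"dz":0,"spin":0},{"dx":9.3,"dy":0,"dz":0,"spin":0},{"dx":9.4,"dy":0,"dz":0,"spin":0},{"dx":9.5,"dy":0,"dz":0,"spin":0},{"dx":9.6,"dy":0,"dz":0,"spin":0},{"dx":9.7,"dy":0,"dz":0,"spin":0},{"dx":9.8,"dy":0,"dz":0,"spin":0},{"dx":9.8,"dy":0,"dz":0,"spin":0},{"dx":9.8,"dy":0,"dz":0,"spin":0}]'
python3 - <<'E'
from h import *
c=capture("side");cv2.imwrite("pics/s6.png",c["frame"][180:420,300:620])
E
```

```text
time: 9.37
tool_pos: [677.5, -152.1, 58.0]
tcp_rot: [2.453, 1.57, -0.437]
contact_force: [1.1, 0.9, -2.9]
grip_width: 45.1
```

View pics/s6.png

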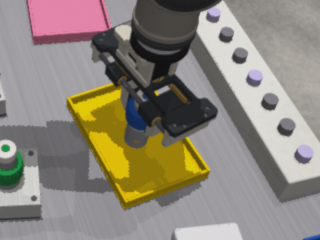

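The load dropped from 6.5 N to 2.9 N, so the foot is on the tray floor. I'll ease down 4 mm more so the collar sinks back, then open.

```bash
python3 -m crank '[{"dx":0.1,"dy":0,"dz":0,"spin":0},{"dx":0.2,"dy":0,"dz":0,"spin":0},{"dx":0.3,"dy":0,"dz":0,"spin":0},{"dx":0.4,"dy":0,"dz":0,"spin":0},{"dx":0.4,"dy":0,"dz":0,"spin":0},{"dx":0.4,"dy":0,"dz":0,"spin":0}]'
python3 -m crank '[{"dx":0,"dy":0,"dz":0,"spin":0},{"dx":0,"dy":0,"dz":0,"spin":0},{"dx":0,"dy":0,"dz":0,"spin":0},{"dx":0,"dy":0,"dz":0,"spin":0},{"dx":0,"dy":0,"dz":0,"spin":0},{"dx":0,"dy":0,"dz":0,"spin":0},{"dx":0,"dy":0,"dz":0,"spin":0},{"dx":0,"dy":0,"dz":0,"spin":0},{"dx":0,"dy":0,"dz":0,"spin":0},{"dx":0,"dy":0,"dz":0,"spin":0}]' 100
python3 - <<'E'
from h import *
c=capture("wrist");cv2.imwrite("pics/w7.png",c["frame"])
E
```

```text
time: 9.92
tool_pos: [677.4, -152.1, 53.7]
tcp_rot: [2.337, 1.57, -0.552]
contact_force: [0.1, -0.2, -2.8]
grip_width: 45.5
time: 10.75
tool_pos: [677.3, -152.1, 53.7]
tcp_rot: [1.294, 1.571, -1.596]
contact_force: [-0.7, -0.0, -0.0]
grip_width: 92.0
```

View pics/w7.png

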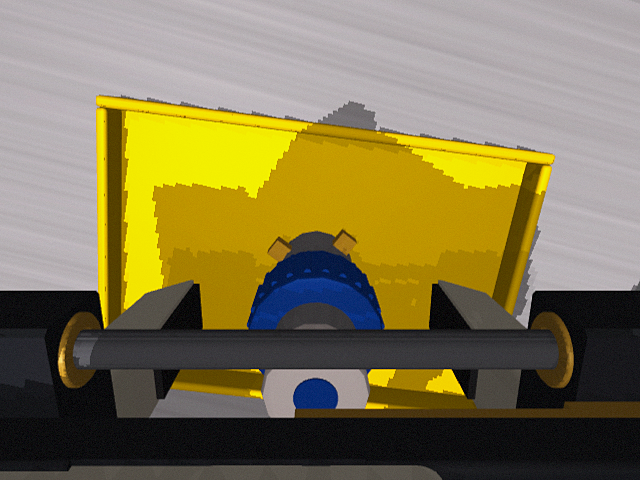

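Wrist view: the fingers are open and clear on both sides of the collar (248–384), and the canister is upright in the tray. Retreating straight up.

```bash
python3 -m crank '[{"dx":-1,"dy":0,"dz":0,"spin":0},{"dx":-2.5,"dy":0,"dz":0,"spin":0},{"dx":-4.5,"dy":0,"dz":0,"spin":0},{"dx":-7,"dy":0,"dz":0,"spin":0},{"dx":-10,"dy":0,"dz":0,"spin":0},{"dx":-13,"dy":0,"dz":0,"spin":0},{"dx":-16,"dy":0,"dz":0,"spin":0},{"dx":-16,"dy":0,"dz":0,"spin":0},{"dx":-16,"dy":0,"dz":0,"spin":0},{"dx":-16,"dy":0,"dz":0,"spin":0},{"dx":-16,"dy":0,"dz":0,"spin":0}]' 100
python3 - <<'E'
from h import *
T=tool();C={n:capture(n) for n in("scene","side","wrist")}
for n in C: cv2.imwrite(f"pics/{n}8.png",C[n]["frame"])
for n in("scene","side"): print(n,blobs(mask(C[n]["frame"],"blue"))[:5])
for a,p,_ in blobs(mask(C["wrist"]["frame"],"blue"))[:2]:print(a,p,onz(C["wrist"],p,113,T).round(1))
E
```

```text
time: 11.72
tool_pos: [676.6, -151.9, 212.4]
tcp_rot: [-0.561, 1.568, 2.833]
contact_force: [0.8, 0.4, 0.1]
grip_width: 92.2
scene [(2977, [17.5, 364.1], [0, 323, 49, 97]), (675, [10.0, 14.3], [0, 0, 27, 39]), (527, [208.5, 280.8], [192, 262, 31, 32]), (30, [202.7, 258.4], [200, 256, 7, 6])]
side [(2603, [619.6, 445.1], [590, 410, 50, 70]), (548, [440.0, 299.8], [426, 281, 32, 32]), (25, [445.8, 275.9], [443, 274, 7, 5])]
1694 [315.8, 208.4] [ 695.4 -147.5  113. ]
328 [634.1, 105.1] [ 799.1 -308.8  113. ]
```

View pics/side8.png

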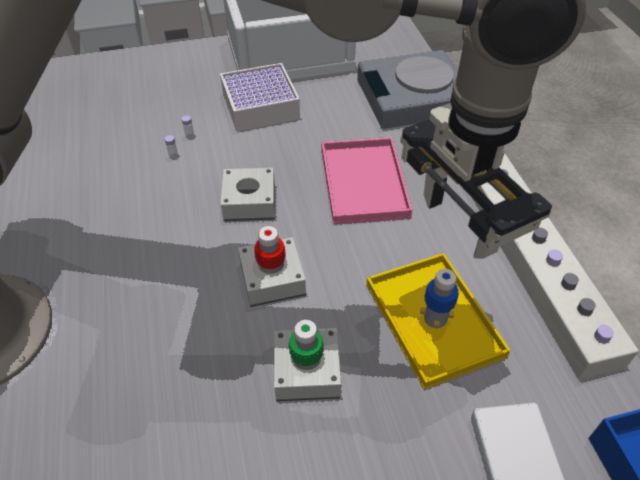

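View pics/scene8.png

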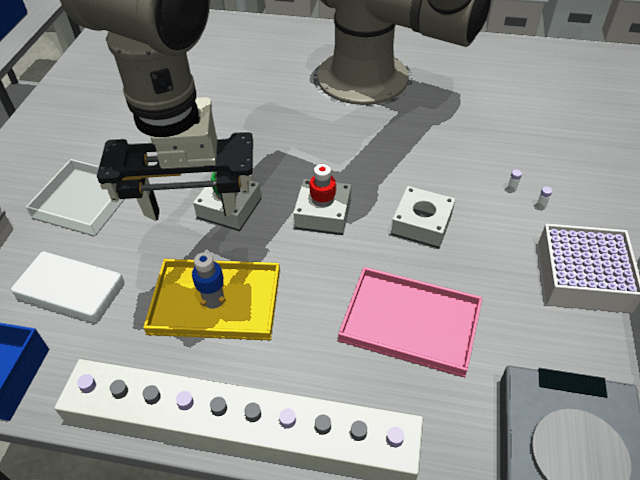

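View pics/wrist8.png

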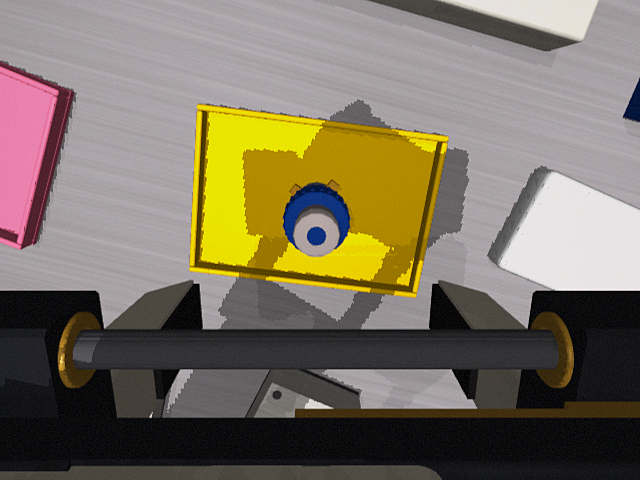

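All three views show the blue canister standing upright near the middle of the yellow tray, with its dock empty and red and green still docked. A last check of verticality, then I'll hand in.

Run:
```python
from h import *
C={n:capture(n) for n in("scene","side")}
t=lambda a,b:tri([ray(C["scene"],a),ray(C["side"],b)]).round(1)
print(t([202.7,258.4],[445.8,275.9]),t([208.5,280.8],[440,299.8]))
for n in C: print(n,[b[1] for b in blobs(mask(C[n]["frame"],"blue"))[:5]])
print(sensors.get_obs()["time"]);print(bot.close_job())
```

```text
[ 678.2 -152.   112.3] [ 678.1 -152.4   55.3]
scene [[17.5, 364.1], [9.9, 14.3], [208.5, 280.9], [202.7, 258.4]]
side [[619.6, 445.1], [440.0, 299.8], [445.8, 275.9]]
11.9667
the job is handed in; nothing more can be done
None
```

The blue canister is standing upright in the yellow transfer tray with its collar down again. I handed the job in at about 12 s of robot time, well under the 40 s limit.

I gripped the blue collar, raised it so the canister unlocked and hung from it (about 6.5 N), and drew it out of the dock. I then carried it over, set it down, opened the fingers and moved straight up.

- **Position:** the cap is at (678.2, -152.0, 112.3) mm, within 0.5 mm of straight above the collar, so the canister is vertical. It is close to the tray centre, and the cap height fits the foot being on the tray floor (113 mm expected).
- **Stability:** the canister had not moved between the last two sets of pictures.
- **Other canisters:** red still looks unmoved in its dock. Green does too in the side view, though the gripper partly hides it in the scene view.
- **Robot:** the gripper is open about 100 mm above the cap, touching nothing, with almost no force at the wrist. The forces I read after each move stayed under about 8 N.

No check failed. The first move command was refused for missing keys, so nothing moved. The first wrist picture was taken while the arm was still settling, so I used the pose read just before it, and that matched the other cameras.

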